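Draw the flat lath out of the slotted stock bin and lay it in the carving cradle

ROBOT

A 6-joint arm with a two-finger parallel gripper is mounted at the origin on the work surface. World frame = base frame: x ahead of the robot, y to its left, z up, the work surface at z = 0. Lengths are in m, angles in degrees, forces in N, time in s.
With the tool pointing down it reaches from about 0.35 to 0.875 m from the base axis. Payload 4.2 kg.
Tool frame: the origin (TCP) lies where the fingers leave the gripper's body, on its centre line; the fingertips stand 70 mm ahead of it and the grasp point (between the pads) lies 51 mm ahead of it; z points along the fingers, y is the direction in which the jaws open and shut (so a half turn about z gives the same grasp; the last joint's range is limited). The gripper opens to 87 mm and grips with 3 to 60 N. Pads are 19 mm wide; open, the fingers measure 117 mm over their backs; the gripper's body (75 mm by 190 mm) begins 51 mm behind the grasp point.
Start: joints at [78.701, 22.042, 0.453, 0, -68.411, -14.817], TCP at [0.275, 0.561, 0.292] pointing down, gripper open.
Joint ranges: [-179.83, 179.83], [-69.29, 118.12], [-61.27, 80.66], [-181.25, 117.63], [-171.15, -9.14], [-177.46, 177.46]. Speed limits (degrees/s): [159.86, 159.86, 180, 180, 180, 180].

INTERFACE

Orientations are given as a 3x3 rotation matrix whose columns are the frame's x, y, z axes.
In Python, from station import sense, capture, camera_model, finish_job gives the robot as it stands.
- The arm moves only by the shell command python3 -m inch 'ROWS'. ROWS is JSON, a list of rows, each an object with "hand": the closure, from 0 (fully open) to 1 (shut); "slide": the shift along the world's x, y, z in cm, a list of three; "yaw": the turn about the world's z in rad. A call has 1 to 10 rows; each row is the pose to reach, as a shift and turn from the pose commanded when the call began; what a row does not reach only later rows make up. A row lasts 1/8 s, in which the tool goes at most 62.5 mm and 10.7 degrees, less where a joint would pass 70% of its speed; a pose out of reach is approached as far as the arm can. A call with a gripper value outside its range is refused whole. The fingers move at their own pace and stop on an object; the grip force is fixed at half the most. Time passes only in rows, so rows that repeat a pose let the fingers close. It gives the time, the measured TCP pose, the force and the opening at its end, in the units of the state.
- sense(): the state, without advancing time (a new reading comes with each control period).
- capture(name): name is "scene" or "top" or "wrist"; returns the picture (420x560x3 uint8, blue, green, red); there is no depth.
- camera_model(name): a dict with "mtx" (3x3 intrinsics, pixels), "xyz" and "orientation" of the camera in the world; the wrist camera has in their place "tool_from_camera" (4x4, takes a point from camera to tool coordinates, whose origin is the TCP and whose axes are the flange's). Camera axes: x right, y up, looking along -z (the intrinsics and any distortion apply to the point x, -y, -z); pixel columns grow to the right and rows downward; lengths in m; the calibration is good to about 2 mm. A picture is of the moment at which its call begins: read the wrist's pose just before it. camera_model takes no time and is no camera call.
- finish_job(): hands the job in, once; it reports no verdict.
The state is a dict: "time_s": time; "joints": joint angles; "joint_velocities": joint speeds; "effort": joint torques, N m; "tcp_pos": TCP position; "ee_rot": TCP orientation; "wrist_force": force on the tool from outside, world axes, zero at the start; "moment": the same for the moment, N m; "gripper_width": opening from 0.0 (shut) to 1.0 (fully open).
Only numpy, scipy, OpenCV 4.12 (cv2) and the standard library are available. Lean on these libraries where they do the work, as an engineer would, in place of code of your own. Each camera call takes 0.05 s, during which the arm holds its last target. There are 200 camera calls.

TASK

Three wooden sticks poke out at a slope through the windows in the side of the stock bin. Draw the flat, wide lath out through its window, keeping it tilted so that it clears the sill, and lay it flat in the notches of both rests of the carving cradle, about centred so that both ends overhang alike, without dropping it. Leave the round and the square stick in the bin as they are.

Things in the scene. Friction and masses are not known exactly. Their poses are not given: they have to be found in the camera images.
- lath: Flat wooden lath 250 x 30 x 8 mm, 50 g. Origin at its centre; y along its length, +y to the end outside the bin (robot's left), x across the width. It slopes up 20 deg towards +y, low end on the bin's floor, underside on the sill. The bin wall's outer face is 36 mm from its centre along +y; grip across the width 80 mm from the centre. Pulled 165 mm along its own +y it is clear; a level pull jams.
- dowel: Round wooden stick, 16 mm diameter, 250 mm long, to be left in the same bin, in another window, at the same slope. Origin at its centre, y along its length, +y out of the bin. Neighbouring windows are 85 mm apart; which stick is in which varies.
- strip: Square wooden stick, 16 x 16 x 250 mm, else like the dowel: leave it. The bin they share is fixed dark wood, open on top, 275 wide, 172 deep (along the sticks), 116 mm high, walls 12, floor top at 12 mm. The wall the sticks cross squarely has three windows 44 mm wide, sill 62 and upper edge 104 mm above the table, closed by a rail.
- cradle: Fixed carving cradle on the left. Origin under its centre on the table; the lath shall lie along its y. Base 90 (x) x 120 (y) x 12 mm; two rests 20 mm thick at y = -40 and +40 mm, 90 wide, each with a notch open at the top, 50 mm wide, bottom 45 and horns 60 mm above the table. A lath in it has its centre 49 mm above the table; held 80 mm from its centre, the fingers clear the rests.
There are look-alikes about, which are no part of the job. Leave any pink or purple look-alike of the cradle alone.

How it is judged:
By the outcome, as a careful person would: the job done as asked, in the order asked, and still so for the second after the job is handed in, with the robot touching nothing.
It also fails if it takes over 38 s, if anything falls off the work surface, if the arm or the gripper's body presses on something with over 40 N, if the wrist force passes 120 N, or if a joint passes its speed limit or range.

## Working session

There is one attempt and no reset: what is moved stays moved. The work goes in short steps, Python scripts to look and compute and a shell command to move; the robot and the scene stay as the last step left them, time stands still between calls to the robot, and variables do not carry over. Pictures are saved under pics/ and viewed, about 8 in all and at most 12, crops included, and the job is handed in when it is done.

```bash
ls; mkdir -p pics
python3 - <<'E'
from station import *
import cv2
s=sense(); print(s)
for n in ("scene","top"):
    cv2.imwrite(f"pics/{n}0.png",capture(n)); print(n,camera_model(n))
print(camera_model("wrist"))
E
```

```text
pics
{'time_s': 0.0, 'joints': array([ 7.87005688e+01,  2.20901782e+01,  3.79819643e-01, -2.84778501e-02,
       -6.84108753e+01, -1.48172710e+01]), 'joint_velocities': array([ 0.08284509,  0.12941421, -0.09613262,  0.11476956,  0.06817505,
       -0.02536133]), 'effort': array([-1.90321643e-04, -3.90667140e+01,  1.87406981e+01,  4.21990424e+00,
        1.10452058e-02, -1.95807424e-04]), 'tcp_pos': array([0.27489945, 0.56079626, 0.29116718]), 'ee_rot': array([[ 8.97818598e-01, -4.40364636e-01, -8.67784380e-04],
       [-4.40365481e-01, -8.97816410e-01, -1.98431814e-03],
       [ 9.47124803e-05,  2.16370002e-03, -9.99997655e-01]]), 'wrist_force': array([-0.66621543,  0.0651877 ,  0.17250471]), 'moment': array([ 0.02952626, -0.01504189,  0.00709431]), 'gripper_width': 0.9991550688041294}
scene {'mtx': array([[473.22820589,   0.        , 282.29479334],
       [  0.        , 473.22820589, 204.95009927],
       [  0.        ,   0.        ,   1.        ]]), 'xyz': array([1.145339  , 0.20202888, 0.96020552]), 'orientation': array([[-0.30078746, -0.80869925,  0.50550216],
       [ 0.95363489
[... 283 characters left out ...]
 0.85909372]), 'orientation': array([[-0.01085236,  0.99851384, -0.05340732],
       [-0.99944354, -0.00914676,  0.03207713],
       [ 0.03154096,  0.05372571,  0.99805747]])}
{'mtx': array([[329.23958029,   0.        , 279.17583419],
       [  0.        , 329.23958029, 207.01961586],
       [  0.        ,   0.        ,   1.        ]]), 'tool_from_camera': array([[-6.09056379e-04,  9.58408484e-01,  2.85399383e-01,
         7.74239721e-02],
       [ 9.99999461e-01,  3.43681499e-04,  9.79920783e-04,
        -1.87134812e-04],
       [ 8.41077903e-04,  2.85399826e-01, -9.58408176e-01,
        -9.22003443e-02],
       [ 0.00000000e+00,  0.00000000e+00,  0.00000000e+00,
         1.00000000e+00]])}
```

View pics/top0.png

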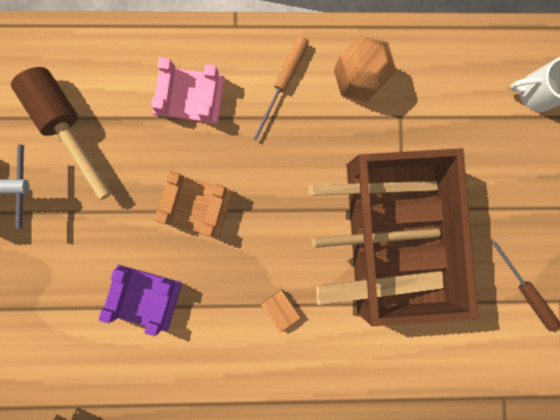

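View pics/scene0.png

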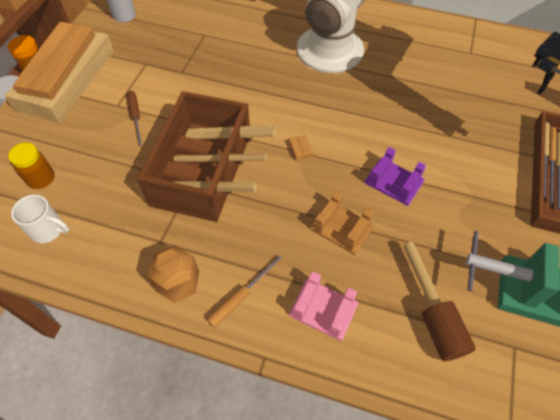

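```bash
cat > h.py <<'E'
import numpy as np
from station import camera_model
def ray(n,u,v,z,tcp=None,R=None):
    m=camera_model(n); K=m["mtx"]
    d=np.array([(u-K[0,2])/K[0,0],-(v-K[1,2])/K[1,1],-1.])
    if n=="wrist":
        T=m["tool_from_camera"]; o=R@T[:3,3]+tcp; d=R@T[:3,:3]@d
    else: o=m["xyz"]; d=m["orientation"]@d
    return o+d*(z-o[2])/d[2]
E
python3 - <<'E'
import cv2,numpy as np
a=cv2.imread("pics/top0.png")
c=cv2.resize(a[160:250,145:245],None,fx=6,fy=6,interpolation=2)
d=cv2.resize(a[260:320,300:390],None,fx=6,fy=6,interpolation=2)[:, :540]
cv2.imwrite("pics/c1.png",c);cv2.imwrite("pics/c2.png",d)
E
```

```text
(no output)
```

View pics/c1.png

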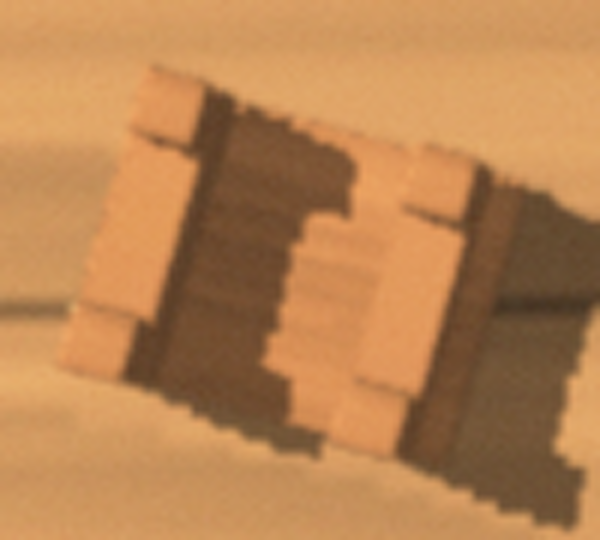

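View pics/c2.png

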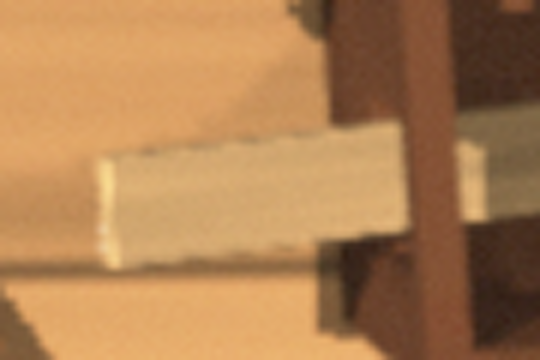

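Run:
```python
from h import *
from station import sense
P=lambda u,v,z,o:ray("top",(u+.5)/6-.5+o[0],(v+.5)/6-.5+o[1],z)
o=(145,160)
q=np.array([P(u,v,.06,o)[:2] for u,v in [(153,66),(206,84),(58,366),(125,382),(422,146),(478,162),(326,446),(402,458)]])
c=q.mean(0); yv=q[:4].mean(0)-q[4:].mean(0); xv=q[[0,1,4,5]].mean(0)-q[[2,3,6,7]].mean(0)
print("cradle",c,np.linalg.norm(yv),np.linalg.norm(xv),"yaw",np.degrees(np.arctan2(-yv[0],yv[1])),np.degrees(np.arctan2(xv[1],xv[0])))
o=(300,260); s=np.sin(np.radians(20)); co=np.cos(np.radians(20))
e1,e2=P(113,157,.105,o),P(118,268,.105,o)
# points at wall-side: 287px further: solve z iteratively
def along(u,v,e):
    z=.08
    for _ in range(20):
        p=P(u,v,z,o); z=.105-np.linalg.norm((p-e)[:2])*s/co
    return p
f1,f2=along(400,122,e1),along(405,232,e2)
print(e1,e2,f1,f2,np.linalg.norm(e1-e2))
d=((e1+e2)-(f1+f2))[:2]; d/=np.linalg.norm(d); yaw=np.degrees(np.arctan2(-d[0],d[1]))
cen=(e1+e2)[:2]/2-d*(.125*co-.004*s)
g=cen+d*.08*co
print("lath yaw",yaw,"centre",cen,"grip",g,"dir",d)
R=sense()["ee_rot"]; print("tool y yaw",np.degrees(np.arctan2(R[1,1],R[0,1])))
```

```text
cradle [0.58843488 0.17832203] 0.08004875560408252 0.0881669970537548 yaw -16.722764047690514 -16.223558468914646
[ 0.45178664 -0.03407525  0.105     ] [ 0.42234769 -0.03495929  0.105     ] [ 0.45644972 -0.11833798  0.07428395] [ 0.42596186 -0.11908577  0.07435222] 0.029452218732822416
lath yaw 2.8141364261342128 centre [ 0.44276692 -0.15047076] grip [ 0.43907609 -0.07538601] dir [-0.0490962   0.99879405]
tool y yaw -116.12427710089004
```

```bash
python3 -m inch '[{"hand":0,"slide":[16.4,-63.6,-5],"yaw":-1.066},{"hand":0,"slide":[16.4,-63.6,-5],"yaw":-1.066},{"hand":0,"slide":[16.4,-63.6,-5],"yaw":-1.066},{"hand":0,"slide":[16.4,-63.6,-5],"yaw":-1.066},{"hand":0,"slide":[16.4,-63.6,-5],"yaw":-1.066},{"hand":0,"slide":[16.4,-63.6,-5],"yaw":-1.066},{"hand":0,"slide":[16.4,-63.6,-5],"yaw":-1.066},{"hand":0,"slide":[16.4,-63.6,-5],"yaw":-1.066},{"hand":0,"slide":[16.4,-63.6,-5],"yaw":-1.066},{"hand":0,"slide":[16.4,-63.6,-5],"yaw":-1.066}]'
```

```text
time_s: 1.35
tcp_pos: [0.4307, -0.0443, 0.2448]
ee_rot: [[0.049, -0.999, 0.001], [-0.999, -0.049, 0.0], [-0.0, -0.001, -1.0]]
wrist_force: [1.0, 0.7, -0.3]
gripper_width: 1.0
```

```bash
python3 -m inch '[{"hand":0,"slide":[0.6,-2.4,-0.4],"yaw":0},{"hand":0,"slide":[0.6,-2.4,-0.4],"yaw":0},{"hand":0,"slide":[0.6,-2.4,-0.4],"yaw":0}]'
python3 - <<'E'
from station import *
import cv2,pickle
s=sense(); im=capture("wrist"); cv2.imwrite("pics/w1.png",im); pickle.dump(s,open("w1.pkl","wb")); print(s["tcp_pos"],s["wrist_force"])
E
```

```text
time_s: 1.72
tcp_pos: [0.4365, -0.0659, 0.2407]
ee_rot: [[0.049, -0.999, -0.0], [-0.999, -0.049, 0.0], [-0.0, 0.0, -1.0]]
wrist_force: [0.5, 0.3, 0.1]
gripper_width: 0.999
[ 0.43645473 -0.06587558  0.24072562] [0.48255945 0.33867614 0.05303456]
```

View pics/w1.png

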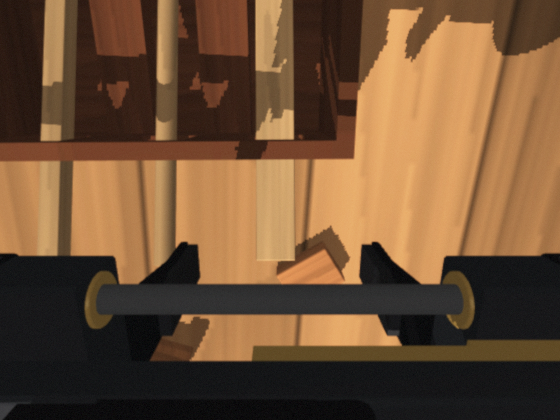

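The wrist view shows the lath's outer end at pixels (257,261)–(295,261) and its crossing of the rail at (257,160)–(293,160). The dowel, near u=166, is well clear of the open fingers.

Run:
```python
from h import *
import pickle
s=pickle.load(open("w1.pkl","rb")); t,R=s["tcp_pos"],s["ee_rot"]
P=lambda u,v,z:ray("wrist",u,v,z,t,R)
e=(P(257,261,.105)+P(295,261,.105))/2; w=np.linalg.norm(P(257,261,.105)-P(295,261,.105))
z=.08
for _ in range(20):
    f=(P(257,160,z)+P(293.5,160,z))/2; z=.105-np.linalg.norm((f-e)[:2])*np.tan(np.radians(20))
d=(e-f)[:2]; d/=np.linalg.norm(d)
c=e[:2]-d*(.125*np.cos(np.radians(20))-.004*np.sin(np.radians(20)))
g=c+d*.08*np.cos(np.radians(20))
print(e,f,w,"yaw",np.degrees(np.arctan2(-d[0],d[1])),"grip",g,"centre",c)
```

```text
[ 0.43658318 -0.03275303  0.105     ] [ 0.44072539 -0.10546691  0.07849141] 0.028862139713845568 yaw 3.2603775586315873 grip [ 0.43891034 -0.07360489] centre [ 0.44318584 -0.14865862]
```

```bash
python3 -m inch '[{"hand":0,"slide":[0.25,-0.87,-4],"yaw":0},{"hand":0,"slide":[0.25,-0.87,-8],"yaw":0},{"hand":0,"slide":[0.25,-0.87,-10.4],"yaw":0},{"hand":0,"slide":[0.25,-0.87,-10.4],"yaw":0},{"hand":1,"slide":[0.25,-0.87,-10.4],"yaw":0},{"hand":1,"slide":[0.25,-0.87,-10.4],"yaw":0},{"hand":1,"slide":[0.25,-0.87,-10.4],"yaw":0},{"hand":1,"slide":[0.25,-0.87,-10.4],"yaw":0},{"hand":1,"slide":[0.25,-0.87,-10.4],"yaw":0},{"hand":1,"slide":[0.25,-0.87,-10.4],"yaw":0}]'; python3 -m inch '[{"hand":1,"slide":[0,0,0],"yaw":0},{"hand":1,"slide":[0,0,0],"yaw":0}]'
```

```text
time_s: 3.02
tcp_pos: [0.4391, -0.075, 0.1368]
ee_rot: [[0.049, -0.999, -0.0], [-0.999, -0.049, -0.0], [0.0, 0.0, -1.0]]
wrist_force: [-0.1, 0.4, -0.4]
gripper_width: 0.404
time_s: 3.28
tcp_pos: [0.4392, -0.075, 0.1368]
ee_rot: [[0.049, -0.999, -0.0], [-0.999, -0.049, -0.0], [0.0, 0.0, -1.0]]
wrist_force: [0.6, -0.3, -0.4]
gripper_width: 0.339
```

```bash
python3 -m inch '[{"hand":1,"slide":[-0.1,1.88,0.75],"yaw":0},{"hand":1,"slide":[-0.2,3.76,1.5],"yaw":0},{"hand":1,"slide":[-0.3,5.64,2.2],"yaw":0},{"hand":1,"slide":[-0.4,7.52,2.9],"yaw":0},{"hand":1,"slide":[-0.4,7.52,2.9],"yaw":0}]'
python3 - <<'E'
from station import *
import cv2
s=sense(); print(s["tcp_pos"],s["wrist_force"],s["moment"],s["gripper_width"])
import numpy as np
a=capture("wrist"); b=capture("scene"); cv2.imwrite("pics/m1.png",cv2.resize(np.hstack([a,cv2.resize(b[50:270,100:393],(560,420))]),(800,300)))
E
```

```text
time_s: 3.9
tcp_pos: [0.4354, 0.0011, 0.1662]
ee_rot: [[0.051, -0.999, 0.001], [-0.999, -0.051, 0.001], [-0.0, -0.001, -1.0]]
wrist_force: [-0.2, -0.3, -1.5]
gripper_width: 0.34
[0.43544521 0.00107514 0.16621777] [-0.24870384 -0.29295044 -1.46545537] [ 0.08347341 -0.03294974  0.0014982 ] 0.34003443098572284
```

View pics/m1.png

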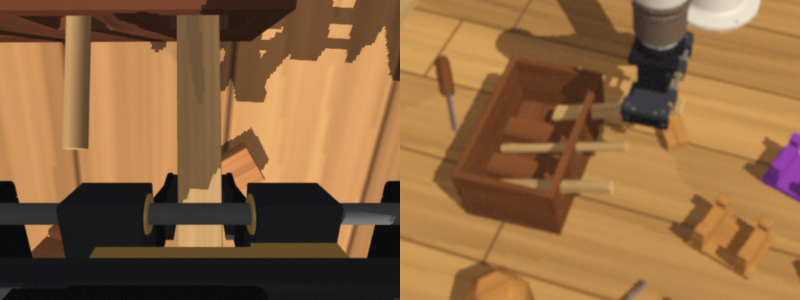

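The lath follows the gripper (it spans u≈175–220 in the left half), and the others are undisturbed. I'll continue the pull and lift clear.

```bash
python3 -m inch '[{"hand":1,"slide":[-0.1,1.88,0.7],"yaw":0},{"hand":1,"slide":[-0.2,3.76,1.4],"yaw":0},{"hand":1,"slide":[-0.3,5.64,2.1],"yaw":0},{"hand":1,"slide":[-0.4,7.52,2.8],"yaw":0},{"hand":1,"slide":[-0.5,9.4,3.5],"yaw":0},{"hand":1,"slide":[-0.6,11.3,4.2],"yaw":0},{"hand":1,"slide":[-0.6,11.3,6.5],"yaw":0},{"hand":1,"slide":[-0.6,11.3,6.5],"yaw":0}]'
python3 - <<'E'
from station import *
import cv2,numpy as np,pickle
s=sense(); pickle.dump(s,open("m2.pkl","wb")); print(s["tcp_pos"],s["wrist_force"],s["moment"],s["gripper_width"])
a=capture("wrist"); b=capture("scene"); cv2.imwrite("pics/m2s.png",b); cv2.imwrite("pics/m2.png",cv2.resize(np.hstack([a,cv2.resize(b[50:270,100:393],(560,420))]),(800,300)))
E
```

```text
time_s: 5.0
tcp_pos: [0.4299, 0.1132, 0.2316]
ee_rot: [[0.049, -0.999, 0.002], [-0.999, -0.049, 0.001], [-0.001, -0.002, -1.0]]
wrist_force: [0.3, -0.9, -0.8]
gripper_width: 0.341
[0.42988605 0.11323342 0.23159954] [ 0.3351588  -0.85601962 -0.76895164] [ 0.12358996 -0.08265922  0.00169242] 0.3406866942425434
```

View pics/m2.png

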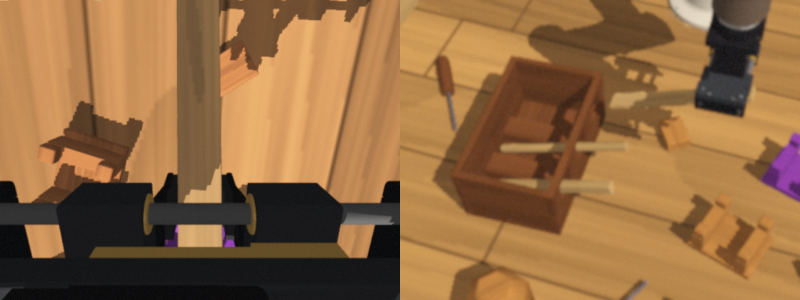

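```bash
python3 -m inch '[{"hand":1,"slide":[3,2.4,0],"yaw":-0.06},{"hand":1,"slide":[6,4.8,0],"yaw":-0.12},{"hand":1,"slide":[9,7.2,0],"yaw":-0.18},{"hand":1,"slide":[12,9.6,0],"yaw":-0.24},{"hand":1,"slide":[15,12,0],"yaw":-0.3},{"hand":1,"slide":[17,13.4,-0.5],"yaw":-0.337},{"hand":1,"slide":[18.1,14.2,-2],"yaw":-0.337},{"hand":1,"slide":[18.1,14.2,-3.2],"yaw":-0.337},{"hand":1,"slide":[18.1,14.2,-3.2],"yaw":-0.337},{"hand":1,"slide":[18.1,14.2,-3.2],"yaw":-0.337}]'
python3 - <<'E'
from station import *
import cv2,numpy as np,pickle
s=sense(); pickle.dump(s,open("m3.pkl","wb")); print(s["tcp_pos"],s["wrist_force"],s["moment"],s["gripper_width"])
a=capture("wrist"); b=capture("top"); cv2.imwrite("pics/m3t.png",b); cv2.imwrite("pics/m3w.png",a)
cv2.imwrite("pics/m3.png",np.hstack([a[:,130:430],cv2.resize(b[120:280,110:290],(473,420))]))
E
```

```text
time_s: 6.35
tcp_pos: [0.6098, 0.2548, 0.1993]
ee_rot: [[-0.284, -0.959, 0.0], [-0.959, 0.284, -0.0], [-0.0, -0.0, -1.0]]
wrist_force: [0.5, -0.0, -0.2]
gripper_width: 0.339
[0.60984424 0.25476406 0.19926776] [ 0.45446821 -0.00705363 -0.2355278 ] [ 0.12309894 -0.10071345  0.01794366] 0.3392293590053991
```

View pics/m3.png

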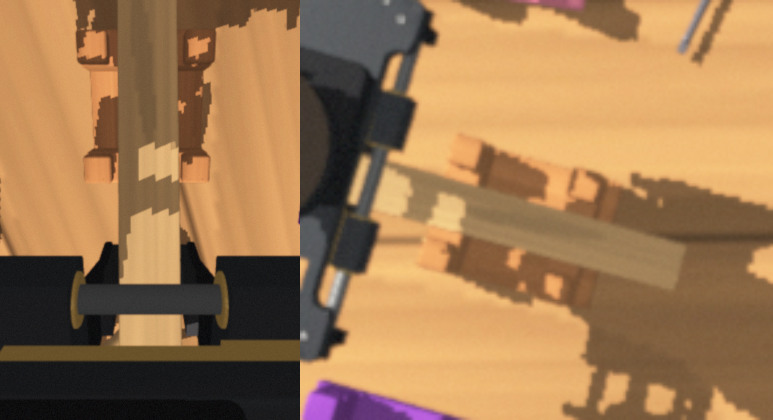

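Run:
```python
from h import *
import pickle
s=pickle.load(open("m3.pkl","rb")); t,R=s["tcp_pos"],s["ee_rot"]
f=lambda u,v:((u-300)/2.628+110,v/2.625+120)
e=[ray("top",*f(*p),.082) for p in [(685,243),(672,290)]]; m=(e[0]+e[1])/2
g=t[:2]; print("end",m,"horiz dist grip-end",np.linalg.norm(m[:2]-g),"exp",.205*.9397-.0014, "w",np.linalg.norm(e[0]-e[1]))
d=g-m[:2]; d/=np.linalg.norm(d); print("lath yaw",np.degrees(np.arctan2(-d[0],d[1])))
W=lambda u,v:ray("wrist",u+130,v,.06,t,R)
for p in [(84,152),(210,150),(77,30),(215,30)]: print(W(*p))
n=(W(84,152)+W(210,150))/2; q=(W(77,30)+W(215,30))/2; print("rest mids",n,q)
c=np.array([.5884,.1783]); rel=(c-g); print("cradle from grip along",-rel@d,"lat",rel@np.array([d[1],-d[0]]))
```

```text
end [0.55628513 0.06887946 0.082     ] horiz dist grip-end 0.19344679007474844 exp 0.19123849999999998 w 0.030805971796702004
lath yaw -16.073329881434017
[0.63876155 0.19501119 0.06      ]
[0.55402921 0.2187119  0.06      ]
[0.61703777 0.12148577 0.06      ]
[0.53338833 0.14630324 0.06      ]
rest mids [0.59639538 0.20686154 0.06      ] [0.57521305 0.1338945  0.06      ]
cradle from grip along 0.07941214614185284 lat 0.0005644608856393456
```

```bash
python3 -m inch '[{"hand":1,"slide":[0.05,0.15,-2],"yaw":0},{"hand":1,"slide":[0.05,0.15,-4],"yaw":0},{"hand":1,"slide":[0.05,0.15,-5],"yaw":0},{"hand":1,"slide":[0.05,0.15,-6],"yaw":0},{"hand":1,"slide":[0.05,0.15,-7],"yaw":0},{"hand":1,"slide":[0.05,0.15,-8],"yaw":0},{"hand":1,"slide":[0.05,0.15,-8.7],"yaw":0},{"hand":1,"slide":[0.05,0.15,-9.3],"yaw":0},{"hand":1,"slide":[0.05,0.15,-9.8],"yaw":0},{"hand":1,"slide":[0.05,0.15,-9.8],"yaw":0}]'
python3 - <<'E'
from station import *
import cv2,numpy as np,pickle
s=sense(); pickle.dump(s,open("m4.pkl","wb")); print(s["tcp_pos"],s["wrist_force"],s["moment"],s["gripper_width"])
a=capture("wrist"); b=capture("scene"); t=capture("top"); cv2.imwrite("pics/m4t.png",t); cv2.imwrite("pics/m4w.png",a)
cv2.imwrite("pics/m4.png",np.hstack([a[:,130:430],cv2.resize(b[130:270,270:430],(480,420))]))
E
```

```text
time_s: 7.7
tcp_pos: [0.6109, 0.2569, 0.1011]
ee_rot: [[-0.284, -0.959, 0.001], [-0.959, 0.284, 0.0], [-0.0, -0.001, -1.0]]
wrist_force: [-0.9, 1.0, 2.1]
gripper_width: 0.342
[0.61088249 0.25693205 0.1011321 ] [-0.91020982  1.01438649  2.11139199] [ 0.15735994 -0.02740595 -0.02794897] 0.3420941831534706
```

View pics/m4.png

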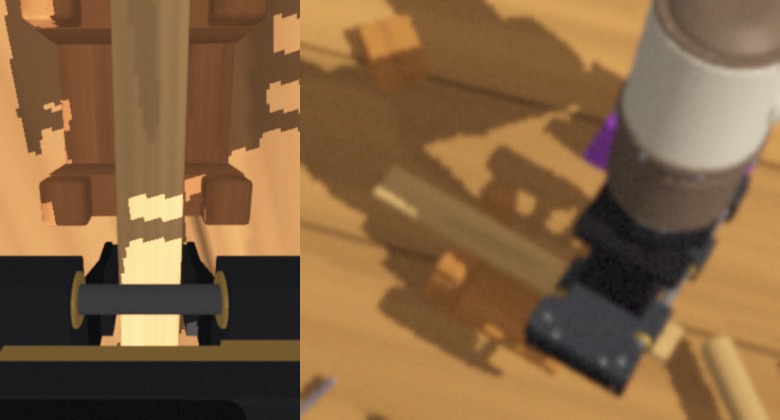

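```bash
python3 -m inch '[{"hand":1,"slide":[0,0,-0.1],"yaw":0},{"hand":0.85,"slide":[0,0,-0.1],"yaw":0},{"hand":0.5,"slide":[0,0,-0.1],"yaw":0},{"hand":0.3,"slide":[0,0,-0.1],"yaw":0},{"hand":0.2,"slide":[0,0,-0.1],"yaw":0},{"hand":0.2,"slide":[0,0,-0.1],"yaw":0},{"hand":0.2,"slide":[0,0,-0.1],"yaw":0},{"hand":0.2,"slide":[0,0,-0.1],"yaw":0}]'
python3 -m inch '[{"hand":0.2,"slide":[0,0,1],"yaw":0},{"hand":0.2,"slide":[0,0,3],"yaw":0},{"hand":0.2,"slide":[0,0,7],"yaw":0},{"hand":0.2,"slide":[0,0,12],"yaw":0},{"hand":0.2,"slide":[0,5,17],"yaw":0},{"hand":0.2,"slide":[-2,11,18],"yaw":0},{"hand":0.2,"slide":[-4,16,18],"yaw":0},{"hand":0.2,"slide":[-4,20,18],"yaw":0},{"hand":0.2,"slide":[-4,20,18],"yaw":0}]'
python3 - <<'E'
from station import *
import cv2,numpy as np
t=capture("top"); b=capture("scene"); cv2.imwrite("pics/m5t.png",t)
cv2.imwrite("pics/m5.png",np.vstack([cv2.resize(t[150:250,125:285],(480,300)),cv2.resize(b[100:275,150:430],(480,300))]))
E
```

```text
time_s: 8.85
tcp_pos: [0.6107, 0.2567, 0.0998]
ee_rot: [[-0.284, -0.959, -0.0], [-0.959, 0.284, -0.0], [0.0, 0.0, -1.0]]
wrist_force: [-0.3, -0.6, -0.8]
gripper_width: 0.791
time_s: 9.98
tcp_pos: [0.5696, 0.4596, 0.2796]
ee_rot: [[-0.281, -0.96, 0.0], [-0.96, 0.281, 0.0], [-0.0, 0.0, -1.0]]
wrist_force: [0.5, 0.5, -0.3]
gripper_width: 0.799
```

View pics/m5.png

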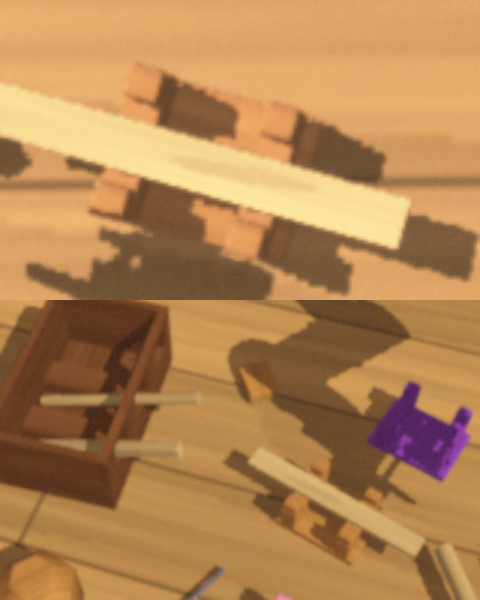

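Run:
```python
from h import *
e=[ray("top",u/3+125,v/3+150,.053)[:2] for u,v in [(410,198),(398,248)]]; m=sum(e)/2
c=np.array([.5884,.1783]); r=c-m; print(m,np.linalg.norm(r),np.degrees(np.arctan2(-r[0],r[1])))
y=np.array([np.sin(np.radians(16.5)),np.cos(np.radians(16.5))]); print("end to cradle centre along y",r@y)
```

```text
[0.55170843 0.0597891 ] 0.1240608882093279 -17.202785587780575
end to cradle centre along y 0.1240515556690269
```

Centred to about 1 mm and lying flat, with the robot clear, so I'm handing it in.

```bash
python3 -c "
from station import *
print(finish_job())"
```

```text
the job is handed in; nothing more can be done
None
```

The lath now lies flat in both notches of the brown cradle, and I handed the job in at about 10 s of the 38 s allowed.

I gripped it across its width about 80 mm from its centre and drew it up along its own slope until it cleared the sill. I then carried it to the cradle, lowered it until it swung flat on the rests, opened the fingers and moved the arm well away.

- **Centring:** the last top view puts the lath's inner end 124 mm from the cradle's centre, against 125 mm when perfectly centred. The other end was cut off in that crop, so I took it from the known length.
- **Angle:** the line from the lath's end to the cradle's centre matches the cradle's direction to within about 1°.
- **Other sticks:** the last scene view shows the round and square sticks still in their windows. The pink and purple look-alikes were not touched.
- **Forces:** the wrist force stayed below about 3 N at every reading I took.

No check failed. One measurement just before lowering suggested the grip was about 2 mm further out than planned, so I shifted the lath 1.5 mm to compensate.

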